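# Set the sample jar on the balance

## Task

Put the large glass jar (the one that is both tall and wide) upright on the middle of the balance's pan, ready for weighing. Its glass is thin, so grip it lightly, keep it upright and set it down softly: neither drop it nor push down on the pan. Leave the short jar and the narrow jar where they stand.

Things in the scene. Friction and masses are not known exactly. Their poses are not given: they have to be found in the camera images.
- jar: The large open jar of pale greenish glass to weigh: round, 105 mm tall, straight wall 62 mm across from 4 to 84 mm height, then a neck 54 mm across up to the open mouth. 150 to 310 g. Origin: centre of its underside, z up its axis. Thin glass: it cracks if the fingers squeeze it with more than 50 N each; a grip of 20 to 35 N carries it safely.
- pan: Square light metal pan of the balance, 160 x 160 mm, 6 mm thick, its top 80 mm above the bench on a dark housing (200 mm wide, 285 mm long, the low display end nearer the robot) that does not move. Origin: centre of the pan's top face; x and y along its sides, z up. The pan stands on a soft spring: it sinks about 1 mm per newton (1.5 to 3 mm under the jar, 12 mm at most) and is well damped. The balance is damaged if the pan is loaded with more than 15 N in all, jar included.
- short_jar: Bystander: open glass jar of the same 62 mm width but only 60 mm tall, loose on the bench. Origin: centre of its underside. Leave it in place.
- narrow_jar: Bystander: open glass jar of the same 105 mm height but only 38 mm across, loose on the bench. Origin: centre of its underside. Leave it in place.
There are look-alikes about, which are no part of the job. Leave any yellow look-alike of the jar alone.

How it is judged:
By the outcome, as a careful person would: the job done as asked, in the order asked, and still so for the second after the job is handed in, with the robot touching nothing.
It also fails if it takes over 38 s, if anything falls off the work surface, if the arm or the gripper's body presses on something with over 40 N, if the wrist force passes 120 N, or if a joint passes its speed limit or range.

## Robot

A 6-joint arm with a two-finger parallel gripper is mounted at the origin on the work surface. World frame = base frame: x ahead of the robot, y to its left, z up, the work surface at z = 0. Lengths are in m, angles in rad, forces in N, time in s.
With the tool pointing down it reaches from about 0.4 to 0.825 m from the base axis. Payload 7 kg.
Tool frame: the origin (TCP) lies on the centre line of the jaws, within the pads' length; the fingertips stand 17 mm ahead of it and the grasp point (between the pads) lies 2 mm behind it; z points along the fingers, y is the direction in which the jaws open and shut (so a half turn about z gives the same grasp; the last joint's range is limited). The gripper opens to 85 mm and grips with 20 to 120 N. Pads are 22 mm wide; open, the fingers measure 114 mm over their backs; the gripper's body (76 mm by 85 mm) begins 54 mm behind the grasp point. The pads swing forward as they close: fully open they stand 13 mm farther back than shut.
Start: joints at [1.59, 0.359, 0.012, 0, -1.224, -0.288], TCP at [0.179, 0.651, 0.225] pointing down, gripper open.
Joint ranges: [-3.07, 3.07], [-1.43, 2.12], [-1.02, 1.25], [-3.03, 1.67], [-3.05, -0], [-3.03, 3.03]. Speed limits (rad/s): [2.39, 2.39, 3.01, 3.14, 3.14, 3.14].

## Interface

Orientations are given as a rotation vector (axis times angle).
In Python, from plant import sensors, vision, job gives the robot as it stands.
- The arm moves only by the tool send_rows, never from a script. Its argument "targets" is text: rows parted by semicolons, each of 5 numbers parted by spaces: the closure, from -1 (fully open) to 1 (shut), then the shift along the tool's x, y, z in mm, then the turn about the tool's z in rad. In form: grip tx ty tz spin; .... A call has 1 to 10 rows; each row is the pose to reach, as a shift and turn from the pose commanded when the call began, along the tool's axes at that moment; what a row does not reach only later rows make up. A row lasts 1/8 s, in which the tool goes at most 62.5 mm and 10.7 degrees, less where a joint would pass 70% of its speed; a pose out of reach is approached as far as the arm can. A call with a gripper value outside its range is refused whole. The fingers move at their own pace and stop on an object; "grip_force" is the grip in N (left out, the last holds). Time passes only in rows, so rows that repeat a pose let the fingers close. It gives the time, the measured TCP pose, the force and the opening at its end, in the units of the state.
- sensors.get_state(): the state, without advancing time (a new reading comes with each control period).
- vision.capture(name): name is "scene" or "side" or "wrist"; returns the picture (480x640x3 uint8, red, green, blue); there is no depth.
- vision.camera_params(name): a dict with "mtx" (3x3 intrinsics, pixels), "R" (3x3) and "t" (3): a world point X has camera coordinates R X + t. Camera axes: x right, y down, z forward; pixel columns grow to the right and rows downward; lengths in m; the calibration is good to about 2 mm. A picture is of the moment at which its call begins: read the wrist's pose just before it. camera_params takes no time and is no camera call; for the wrist camera it gives the pose at the moment of the call.
- job.sign_off(): hands the job in, once; it reports no verdict.
The state is a dict: "time": time; "qpos": joint angles; "dq": joint speeds; "effort": joint torques, N m; "eef_pos": TCP position; "tcp_rot": TCP orientation; "ft_force": force on the tool from outside, world axes, zero at the start; "moment": the same for the moment, N m; "finger_gap": finger opening in m.
Only numpy, scipy, OpenCV 4.12 (cv2) and the standard library are available. Lean on these libraries where they do the work, as an engineer would, in place of code of your own. Each camera call takes 0.05 s, during which the arm holds its last target.

## Working session

There is one attempt and no reset: what is moved stays moved. The work goes in short steps, Python scripts to look and compute and a tool call to move; the robot and the scene stay as the last step left them, time stands still between calls to the robot, and variables do not carry over. Pictures are saved under pics/ and viewed, and the job is handed in when it is done.

Besides the shell and the picture viewer there is one more tool, called after "Emit:" as name(argument=value, ...) on one line, values as JSON. send_rows: Moves the arm, as the interface text tells. Its arguments: {"type":"object","properties":{"targets":{"type":"string"},"grip_force":{"type":"number"}},"required":["targets"]}

```bash
mkdir -p pics
python3 - <<'E'
from plant import sensors, vision, job
import cv2
s=sensors.get_state();print(s)
for n in("scene","side","wrist"):
    p=vision.camera_params(n);print(n,p)
    im=vision.capture(n);cv2.imwrite(f"pics/{n}0.png",im[:,:,::-1])
E
```

```text
{'time': 0.0, 'qpos': array([ 1.59011472e+00,  3.59397363e-01,  1.10768943e-02, -3.22954212e-04,
       -1.22407438e+00, -2.88107958e-01]), 'dq': array([-1.28621384e-03,  4.06077399e-04, -6.44342717e-05, -1.19760744e-04,
        6.59676212e-04, -1.16130993e-03]), 'effort': array([ 1.69117677e-03, -5.83314121e+01,  2.93406808e+01,  6.93643749e+00,
       -6.05896086e-03, -9.77875573e-06]), 'eef_pos': array([0.17915616, 0.65030292, 0.22426965]), 'tcp_rot': array([ 3.11162903e+00, -4.20897037e-01, -8.68521591e-05]), 'ft_force': array([-0.39064093, -0.05020675,  0.06623318]), 'moment': array([-0.00486069, -0.00850162,  0.01223352]), 'finger_gap': 0.08528855127841817}
scene {'mtx': array([[540.04353865,   0.        , 315.33035392],
       [  0.        , 540.04353865, 238.95592853],
       [  0.        ,   0.        ,   1.        ]]), 'R': array([[-0.08551294,  0.99633225,  0.00309515],
       [ 0.83652103,  0.07348351, -0.54298502],
       [-0.54122093, -0.04384309, -0.83973668]]), 't': array([ 0.04670589, -0.36723919,  1.36423874])}
side {'mtx': array([[530.09422948,   0.        , 330.47209215],
       [  0.        , 530.09422948, 232.92018202],
       [  0.        ,   0.        ,   1.        ]]), 'R': array([[ 0.94502057, -0.32698439,  0.00416408],
       [-0.2553135 , -0.74572086, -0.61539858],
       [ 0.20433097,  0.58050117, -0.78820508]]), 't': array([-0.48571566,  0.16023228,  0.84214049])}
wrist {'mtx': array([[425.60565833,   0.        , 321.18365686],
       [  0.        , 425.60565833, 243.26313592],
       [  0.        ,   0.        ,   1.        ]]), 'R': array([[-2.65745844e-01, -9.64042908e-01,  6.47015625e-04],
       [-9.19746870e-01,  2.53736291e-01,  2.99472186e-01],
       [-2.88868208e-01,  7.89883983e-02, -9.54104811e-01]]), 't': array([ 0.67552921, -0.03995766,  0.3778248 ])}
```

View pics/scene0.png

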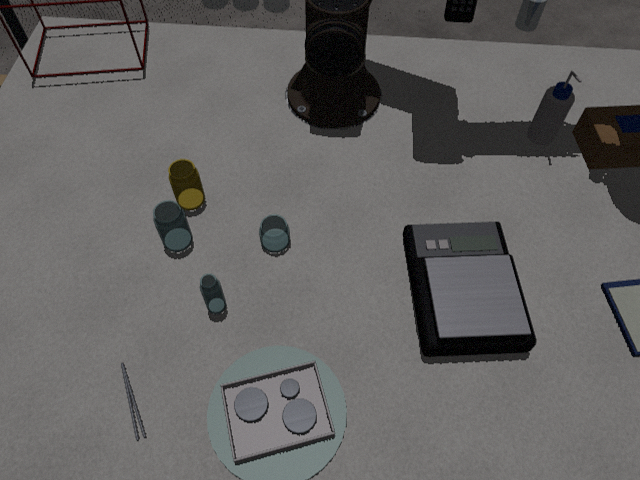

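View pics/side0.png

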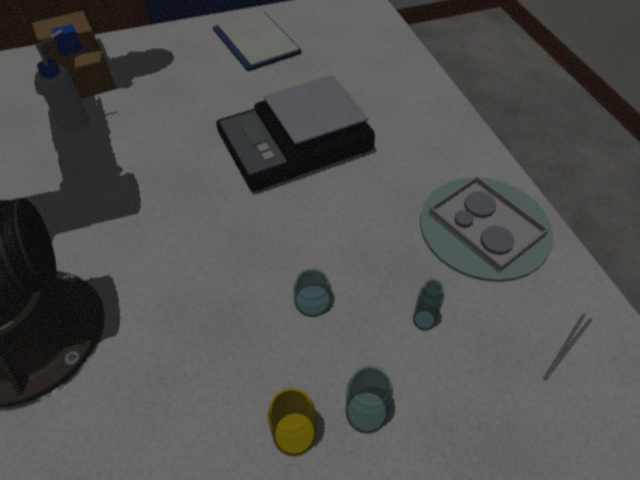

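View pics/wrist0.png

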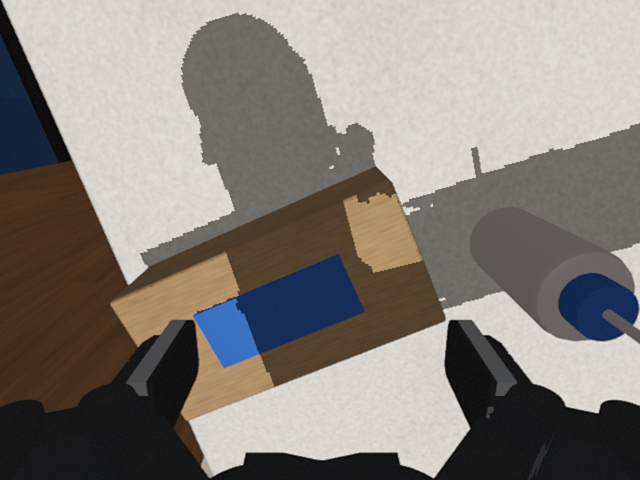

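The scene view shows the large jar with its base near (178,240), the yellow look-alike at (190,198), the short jar at (275,235), the narrow jar at (216,305) and the pan centred near (475,297). In the side view the jar's base is near (367,411). Next I'll measure these.

```bash
cat > h.py <<'E'
import numpy as np, cv2
from plant import sensors, vision, job
def ray(P,u,v):
    d=P["R"].T@np.linalg.inv(P["mtx"])@np.array([u,v,1.]); return -P["R"].T@P["t"], d
def onz(P,u,v,z):
    c,d=ray(P,u,v); return c+d*(z-c[2])/d[2]
def proj(P,X):
    q=P["mtx"]@(P["R"]@np.asarray(X,float)+P["t"]); return q[:2]/q[2]
E
python3 - <<'E'
from h import *
P={n:vision.camera_params(n) for n in("scene","side")}
I={n:cv2.imread(f"pics/{n}0.png") for n in P}
for n in P:
    im=I[n].astype(int);b,g,r=im[...,0],im[...,1],im[...,2]
    m=((g-r>10)).astype(np.uint8)*255
    m=cv2.morphologyEx(m,cv2.MORPH_OPEN,np.ones((3,3)))
    cs,_=cv2.findContours(m,0,1)
    for c in cs:
        if cv2.contourArea(c)>150:
            x,y,w,h=cv2.boundingRect(c)
            print(n,(x,y,w,h),cv2.contourArea(c))
    cv2.imwrite(f"pics/m_{n}.png",m)
a=cv2.resize(I["scene"][150:330,130:310],None,fx=3.3,fy=3.3,interpolation=0)
cv2.imwrite("pics/zs.png",a)
cv2.imwrite("pics/zd.png",cv2.resize(I["side"][340:460,250:410],None,fx=4.5,fy=4.5,interpolation=0))
cv2.imwrite("pics/zp.png",cv2.resize(I["scene"][210:370,390:550],None,fx=3.7,fy=3.7,interpolation=0))
E
```

```text
scene (207, 346, 139, 134) 5178.0
scene (209, 298, 15, 14) 153.0
scene (262, 229, 26, 22) 426.0
scene (165, 228, 26, 22) 404.0
side (348, 393, 38, 38) 1101.0
side (415, 311, 19, 17) 227.5
side (296, 286, 33, 29) 703.0
side (488, 180, 60, 45) 621.5
side (421, 179, 132, 100) 2882.0
```

View pics/zs.png

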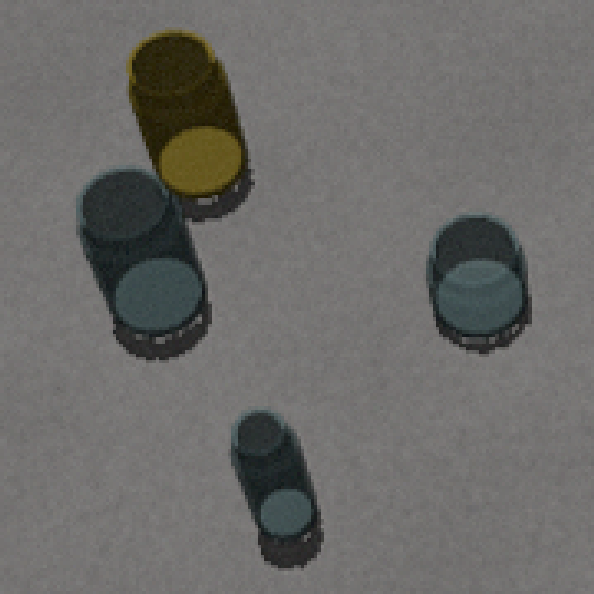

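View pics/zd.png

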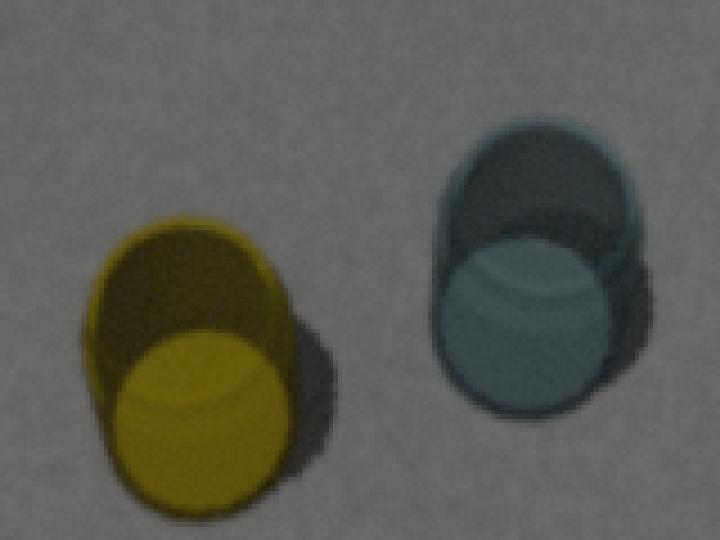

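View pics/zp.png

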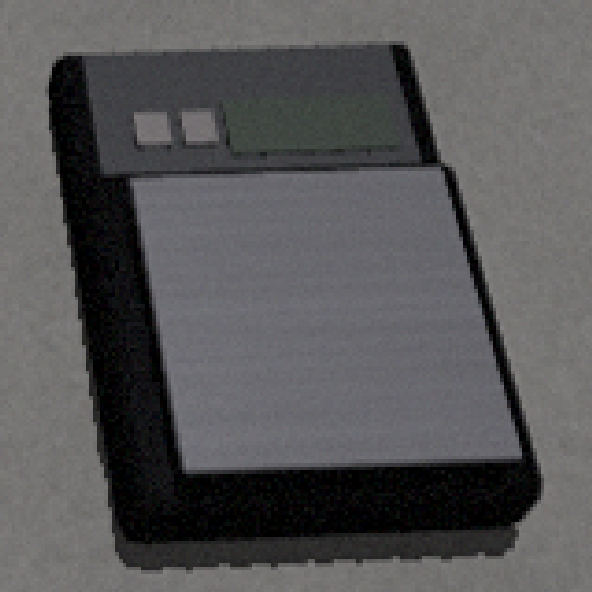

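Run:
```python
from h import *
P={n:vision.camera_params(n) for n in("scene","side")}
I={n:cv2.imread(f"pics/{n}0.png") for n in P}
pts={"scene":{"jar":(165,228,26,22),"short":(262,229,26,22),"narrow":(209,298,15,14)},"side":{"jar":(348,393,38,38),"short":(296,286,33,29),"narrow":(415,311,19,17)}}
for n in P:
    for k,(x,y,w,h) in pts[n].items():
        u,v=x+(w-1)/2,y+(h-1)/2
        print(n,k,onz(P[n],u,v,.004).round(4), "w", np.linalg.norm(onz(P[n],x-.5,v,.004)-onz(P[n],x+w-.5,v,.004)).round(4))
def pol(n,roi,thr,z):
    im=I[n].astype(int); x0,y0,x1,y1=roi
    h=cv2.cvtColor(I[n],cv2.COLOR_BGR2HSV)
    return
c=np.array([(132,178),(446,167),(523,460),(183,470)])/3.7+[389.6,209.6]
W=np.array([onz(P["scene"],*q,.08) for q in c])
print(W.round(4),W.mean(0),[np.linalg.norm(W[i]-W[i-1]).round(4) for i in range(4)])
print("in side:",[proj(P["side"],w).round(1) for w in W], proj(P["side"],W.mean(0)))
# yellow
for n in P:
    im=I[n].astype(int); m=((im[...,2]-im[...,0]>70)).astype(np.uint8)
    m[:,:]=m; k,l,s,ce=cv2.connectedComponentsWithStats(m)
    for i in range(1,k):
        if s[i,4]>150:
            x,y,w,h=s[i,:4];print(n,"yellow",s[i],onz(P[n],x+(w-1)/2,y+(h-1)/2,.004).round(4))
cv2.imwrite("pics/zps.png",cv2.resize(I["side"][60:200,210:390],None,fx=4,fy=4,interpolation=0))
```

```text
scene jar [ 0.4663 -0.2941  0.004 ] w 0.0539
scene short [ 0.4511 -0.0932  0.004 ] w 0.0539
scene narrow [ 0.6088 -0.1865  0.004 ] w 0.0289
side jar [ 0.4673 -0.2936  0.004 ] w 0.0548
side short [ 0.4499 -0.0914  0.004 ] w 0.0546
side narrow [ 0.6103 -0.184   0.004 ] w 0.0307
[[0.515  0.2033 0.08  ]
 [0.4945 0.3623 0.08  ]
 [0.6524 0.3805 0.08  ]
 [0.6711 0.223  0.08  ]] [0.58326585 0.2922585  0.08      ] [np.float64(0.1574), np.float64(0.1603), np.float64(0.159), np.float64(0.1586)]
in side: [array([296. , 141.9]), array([264.1,  94.2]), array([333.6,  74.2]), array([369., 118.])] [315.705633   105.91708267]
side yellow [ 276  414   38   39 1156] [ 0.3605 -0.2889  0.004 ]
```

View pics/zps.png

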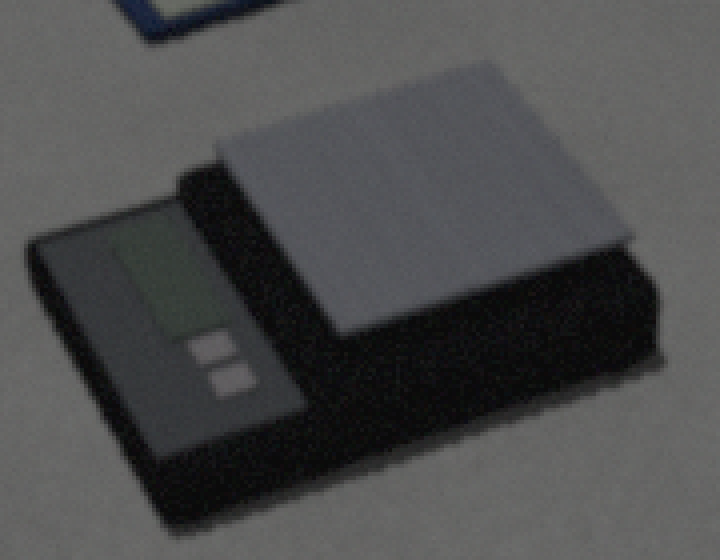

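Emit:
send_rows(targets="-1 462 392 0 0;-1 462 392 0 0;-1 462 392 0 0;-1 462 392 0 0;-1 462 392 0 0;-1 462 392 0 0;-1 462 392 0 0;-1 462 392 0 0;-1 462 392 0 0;-1 462 392 0 0")

```text
time: 1.4
eef_pos: [0.5214, 0.1478, 0.2251]
tcp_rot: [3.113, -0.423, -0.0]
ft_force: [-0.2, 0.9, -0.1]
finger_gap: 0.0854
```

```bash
cat >> h.py <<'E'
from scipy.spatial.transform import Rotation as Ro
def st(target=None):
    s=sensors.get_state(); R=Ro.from_rotvec(s["tcp_rot"]).as_matrix()
    print("t",s["time"],"q",s["qpos"].round(3),"tcp",s["eef_pos"].round(4),"F",s["ft_force"].round(2),"gap",round(s["finger_gap"],4),"x",R[:,0].round(3),"z",R[:,2].round(3))
    if target is not None: print("shift mm",(R.T@(np.array(target)-s["eef_pos"])*1000).round(1))
    return s
E
python3 -c "
from h import *
st([.467,-.294,.225])"
```

```text
t 1.4 q [ 0.638  0.14  -0.282  0.    -1.149  0.663] tcp [0.5214 0.1478 0.2251] F [-0.16  0.86 -0.09] gap 0.0854 x [ 0.964 -0.267 -0.   ] z [-0. -0. -1.]
shift mm [6.540e+01 4.403e+02 2.000e-01]
```

Emit:
send_rows(targets="-1 65 440 0 0;-1 65 440 0 0;-1 65 440 0 0;-1 65 440 0 0;-1 65 440 0 0;-1 65 440 0 0;-1 65 440 0 0;-1 65 440 0 0;-1 65 440 0 0;-1 65 440 0 0")

```text
time: 2.65
eef_pos: [0.4666, -0.2903, 0.2252]
tcp_rot: [-3.113, 0.419, 0.0]
ft_force: [-0.5, 0.4, 0.4]
finger_gap: 0.0853
```

Run:
```python
from h import *
st([.467,-.294,.056])
P=vision.camera_params("wrist");im=vision.capture("wrist")[:,:,::-1].copy()
cv2.imwrite("pics/w1raw.png",im)
for z,c in((0.004,(0,0,255)),(.105,(255,0,0))):
    r=.031 if z<.05 else .027
    for a in np.linspace(0,6.28,40):
        u=proj(P,[.467+r*np.cos(a),-.294+r*np.sin(a),z]);cv2.circle(im,tuple(int(round(k)) for k in u),1,c,-1)
cv2.imwrite("pics/w1.png",im)
```

```text
t 2.65 q [-0.2    0.153 -0.266 -0.    -1.152  1.503] tcp [ 0.4666 -0.2903  0.2252] F [-0.48  0.42  0.38] gap 0.0853 x [ 0.964 -0.265 -0.   ] z [-0.  0. -1.]
shift mm [  1.4   3.5 169.2]
```

View pics/w1.png

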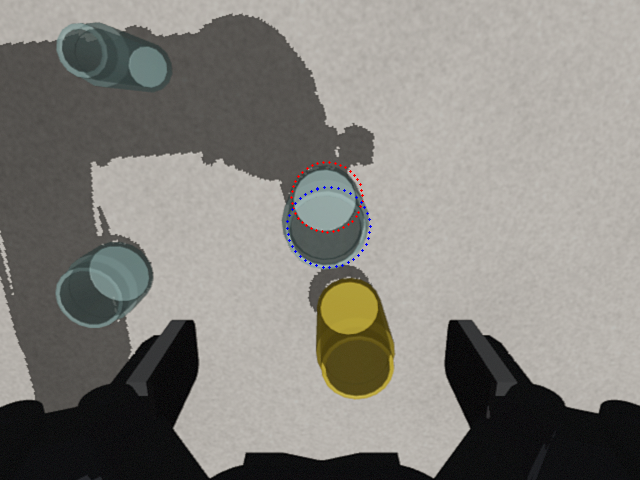

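Run:
```python
from h import *
P=vision.camera_params("wrist")
im=cv2.imread("pics/w1raw.png").astype(int)
m=((im[...,1]-im[...,2]>12)&(im[...,1]>125)).astype(np.uint8)
k,l,s,ce=cv2.connectedComponentsWithStats(cv2.morphologyEx(m,cv2.MORPH_OPEN,np.ones((3,3))))
for i in range(1,k):
    if s[i,4]>300:
        x,y,w,h=s[i,:4];print(s[i],onz(P,x+(w-1)/2,y+(h-1)/2,.004).round(4))
roi=im[140:290,260:390];cv2.imwrite("pics/w1z.png",cv2.resize(roi.astype(np.uint8),None,fx=4,fy=4,interpolation=0))
```

```text
[ 57  23  33  54 408] [ 0.6357 -0.1304  0.004 ]
[ 129   47   37   40 1111] [ 0.6085 -0.1824  0.004 ]
[ 294  170   61   61 2908] [ 0.4657 -0.2911  0.004 ]
[286 226  80  43 458] [ 0.4234 -0.281   0.004 ]
[  90  253   58   48 1519] [ 0.4464 -0.0874  0.004 ]
```

View pics/w1z.png

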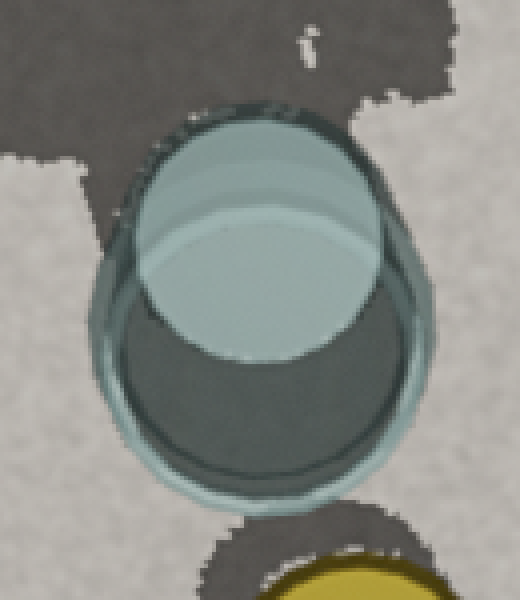

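The wrist view confirms the jar at about (0.4665, -0.293). The jaws open roughly along y, well clear of the yellow jar. I'll descend.

Emit:
send_rows(targets="-1 0 1 0 0;-1 0 1 50 0;-1 0 1 95 0;-1 0 1 125 0;-1 0 1 145 0;-1 0 1 160 0;-1 0 1 169 0;-1 0 1 169 0;-1 0 1 169 0", grip_force=25)

```text
time: 3.82
eef_pos: [0.4667, -0.2925, 0.0569]
tcp_rot: [3.113, -0.421, 0.002]
ft_force: [-1.0, 0.4, -0.1]
finger_gap: 0.0854
```

Run:
```python
from h import *
st([.4665,-.293,.056])
im=vision.capture("wrist")[:,:,::-1];cv2.imwrite("pics/w2.png",im)
```

```text
t 3.825 q [-0.204  0.326 -0.474  0.    -0.77   1.506] tcp [ 0.4667 -0.2925  0.0569] F [-1.01  0.36 -0.1 ] gap 0.0854 x [ 0.964 -0.265  0.001] z [ 0.001 -0.    -1.   ]
shift mm [-0.   0.6  0.9]
```

View pics/w2.png

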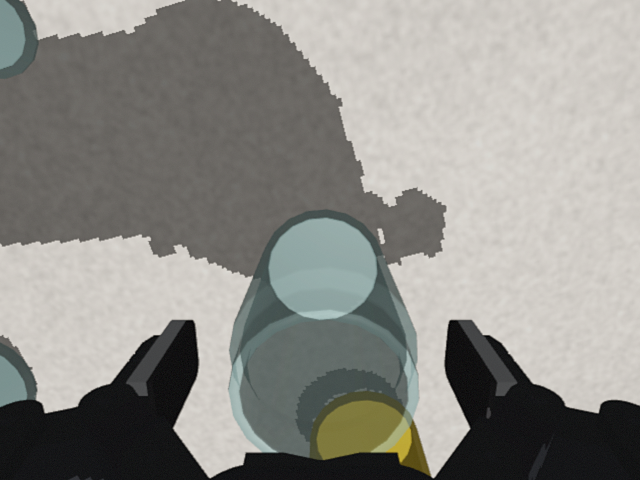

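The jar (rim centre near column 323) sits between the jaws at columns 196 and 447. I'll close on it lightly.

Emit:
send_rows(targets="-0.5 0 0 0 0;-0.4 0 0 0 0;-0.3 0 0 0 0;-0.1 0 0 0 0;0.2 0 0 0 0;0.5 0 0 0 0;1 0 0 0 0;1 0 0 0 0", grip_force=27)

```text
time: 4.88
eef_pos: [0.4666, -0.2926, 0.0571]
tcp_rot: [3.113, -0.421, 0.002]
ft_force: [-1.5, 0.0, 6.2]
finger_gap: 0.062
```

Run:
```python
from h import *
st()
im=vision.capture("wrist")[:,:,::-1];cv2.imwrite("pics/w3.png",im)
```

```text
t 4.875 q [-0.204  0.326 -0.474  0.    -0.77   1.506] tcp [ 0.4666 -0.2926  0.0571] F [-1.51  0.02  6.16] gap 0.062 x [ 0.964 -0.265  0.001] z [ 0.001 -0.001 -1.   ]
```

View pics/w3.png

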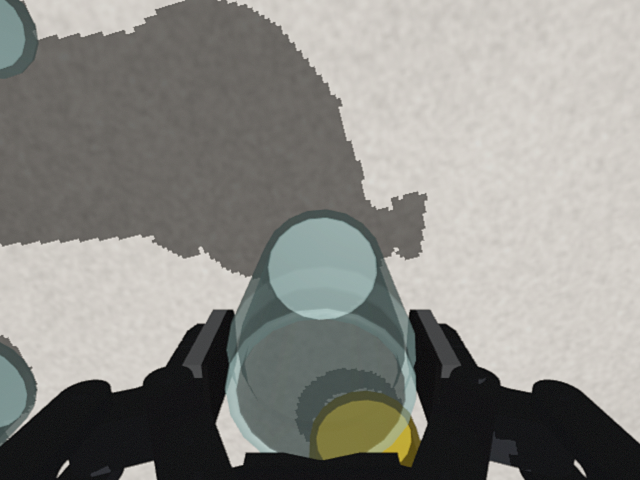

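Gap is 62.0 mm, which matches the jar. Lifting.

Emit:
send_rows(targets="1 0 0 -5 0;1 0 0 -15 0;1 0 0 -35 0;1 0 0 -60 0;1 0 0 -90 0;1 0 0 -120 0;1 0 0 -145 0;1 0 0 -160 0;1 0 0 -160 0;1 0 0 -160 0")

```text
time: 6.18
eef_pos: [0.4655, -0.292, 0.2151]
tcp_rot: [-3.113, 0.421, 0.003]
ft_force: [-0.3, 0.7, -2.8]
finger_gap: 0.0615
```

Run:
```python
from h import *
st([.52,0,.217]);st([.583,.292,.217])
im=vision.capture("side")[:,:,::-1];cv2.imwrite("pics/s4.png",im)
```

```text
t 6.175 q [-2.040e-01  1.610e-01 -2.800e-01 -1.000e-03 -1.131e+00  1.506e+00] tcp [ 0.4655 -0.292   0.2151] F [-0.3   0.66 -2.83] gap 0.0615 x [ 0.964 -0.266 -0.002] z [-0.002  0.001 -1.   ]
shift mm [ -25.1 -296.    -1.8]
t 6.175 q [-2.040e-01  1.610e-01 -2.800e-01 -1.000e-03 -1.131e+00  1.506e+00] tcp [ 0.4655 -0.292   0.2151] F [-0.3   0.66 -2.83] gap 0.0615 x [ 0.964 -0.266 -0.002] z [-0.002  0.001 -1.   ]
shift mm [ -42.  -594.2   -1.6]
```

View pics/s4.png

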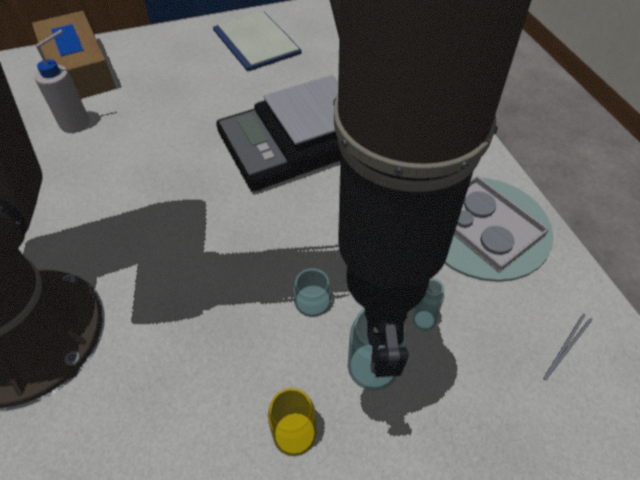

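The jar is lifted and upright, and the wrist reads about 2.8 N, so roughly 280 g. The bystanders haven't moved. I'll carry it smoothly.

Emit:
send_rows(targets="1 -0.5 -7 0 0;1 -1.5 -21 0 0;1 -3 -42 0 0;1 -5 -70 0 0;1 -7 -105 0 0;1 -10 -140 0 0;1 -12.5 -175 0 0;1 -15 -210 0 0;1 -17.5 -245 0 0;1 -20 -280 0 0")

```text
time: 7.48
eef_pos: [0.521, -0.015, 0.2162]
tcp_rot: [-3.113, 0.42, -0.0]
ft_force: [-0.2, -0.4, -2.5]
finger_gap: 0.0617
```

Emit:
send_rows(targets="1 -2.5 -35 0 0;1 -5 -70 0 0;1 -7.5 -105 0 0;1 -10 -140 0 0;1 -13 -175 0 0;1 -15.5 -210 0 0;1 -18 -245 0 0;1 -20 -275 0 0;1 -21.5 -298 0 0;1 -22 -310 0 0")

```text
time: 8.72
eef_pos: [0.5821, 0.2891, 0.2158]
tcp_rot: [3.113, -0.419, -0.001]
ft_force: [-0.6, -0.0, -2.7]
finger_gap: 0.0612
```

Emit:
send_rows(targets="1 0 -4 0 0;1 0 -4 0 0;1 0 -4 0 0")

```text
time: 9.1
eef_pos: [0.5833, 0.2907, 0.2164]
tcp_rot: [-3.113, 0.422, -0.0]
ft_force: [0.6, -0.1, -2.4]
finger_gap: 0.0615
```

Run:
```python
from h import *
st([.583,.292,.137])
P=vision.camera_params("wrist")
im=vision.capture("wrist")[:,:,::-1].copy();
u=[proj(P,[x,y,.08]) for x,y in((.515,.2033),(.4945,.3623),(.6524,.3805),(.6711,.223),(.583,.292))]
for q in u: cv2.circle(im,tuple(int(k) for k in q),3,(0,0,255),-1)
cv2.imwrite("pics/w5.png",im)
im=vision.capture("scene")[:,:,::-1];cv2.imwrite("pics/sc5.png",im)
st()
```

```text
t 9.1 q [ 0.761  0.326 -0.056 -0.    -1.189  0.54 ] tcp [0.5833 0.2907 0.2164] F [ 0.58 -0.13 -2.41] gap 0.0615 x [ 0.964 -0.266 -0.   ] z [ 0.  0. -1.]
shift mm [-0.7 -1.1 79.4]
t 9.2 q [ 0.761  0.326 -0.056  0.    -1.189  0.54 ] tcp [0.5834 0.2908 0.2165] F [ 0.47  0.02 -2.55] gap 0.0617 x [ 0.964 -0.266  0.   ] z [ 0.  0. -1.]
```

View pics/w5.png

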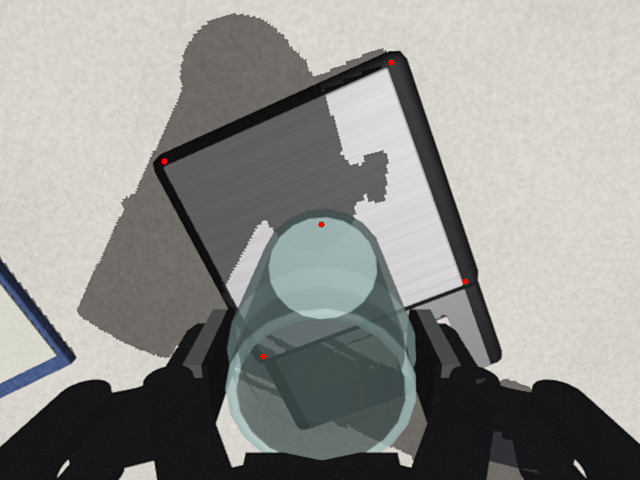

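View pics/sc5.png

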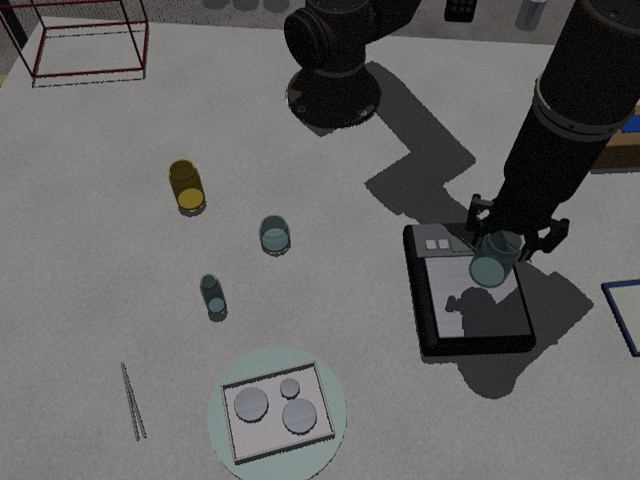

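Run:
```python
from h import *
P=vision.camera_params("wrist")
im=cv2.imread("pics/w5.png")
a=[im[40:120,340:440],im[130:210,120:220],im[230:310,410:510]]
cv2.imwrite("pics/c5.png",np.hstack([cv2.resize(i,None,fx=2.6,fy=2.6,interpolation=0) for i in a]))
```

```text
(no output)
```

View pics/c5.png

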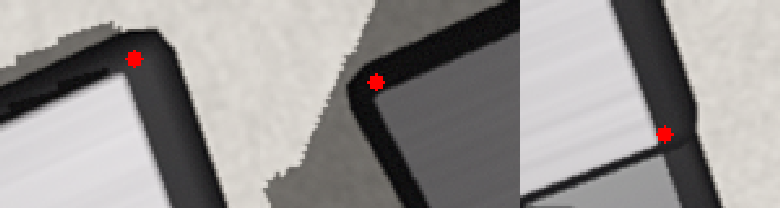

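Run:
```python
from h import *
P=vision.camera_params("wrist")
A,B,C=[onz(P,u,v,.08) for u,v in((386.9,67.7),(164.2,167.7),(461.9,285.8))]
print(A,B,C,np.linalg.norm(A-B),np.linalg.norm(A-C),"centre",(B+C)/2)
S=vision.camera_params("side")
c=[(295,143.2),(264.2,95.7),(333.7,75),(368.3,119.5)]
W=np.array([onz(S,u-.4,v-.4,.08) for u,v in c]);print(W.mean(0))
# jar axis now, from wrist floor disc in hand (centre px), base z ~ .1593
print("jar floor", onz(P,323,268,.1633), st()["eef_pos"])
# same from scene: disc ~ (489,270)
im=cv2.imread("pics/sc5.png").astype(int);m=((im[...,1]-im[...,2]>10)).astype(np.uint8)
m[:, :440]=0;m[320:]=0
k,l,s,ce=cv2.connectedComponentsWithStats(cv2.morphologyEx(m,cv2.MORPH_OPEN,np.ones((3,3))))
Q=vision.camera_params("scene")
for i in range(1,k):
    if s[i,4]>100:
        x,y,w,h=s[i,:4];print(s[i],onz(Q,x+(w-1)/2,y+(h-1)/2,.1633).round(4))
```

```text
[0.66921349 0.22620729 0.08      ] [0.64848846 0.38214544 0.08      ] [0.51212617 0.20642867 0.08      ] 0.15730934976229594 0.1583275698730132 centre [0.58030732 0.29428705 0.08      ]
[0.58099862 0.2901889  0.08      ]
t 9.2 q [ 0.761  0.326 -0.056  0.    -1.189  0.54 ] tcp [0.5834 0.2908 0.2165] F [ 0.47  0.02 -2.55] gap 0.0617 x [ 0.964 -0.266  0.   ] z [ 0.  0. -1.]
jar floor [0.58253476 0.29134879 0.1633    ] [0.58340764 0.29082598 0.21646133]
[622 115  18  17 236] [0.2132 0.6065 0.1633]
[472 257  32  29 744] [0.5833 0.2902 0.1633]
```

Emit:
send_rows(targets="1 -2 -1 5 0;1 -2 -1 20 0;1 -2 -1 38 0;1 -2 -1 54 0;1 -2 -1 64 0;1 -2 -1 70 0;1 -2 -1 72 0;1 -2 -1 72 0;1 -2 -1 72 0")

```text
time: 10.32
eef_pos: [0.582, 0.2932, 0.1448]
tcp_rot: [-3.113, 0.421, -0.001]
ft_force: [-0.7, -0.3, -2.4]
finger_gap: 0.0615
```

Run:
```python
from h import *
st([.5813,.2922,.137])
im=vision.capture("side")[:,:,::-1];cv2.imwrite("pics/s6.png",cv2.resize(im[40:240,180:440],None,fx=3,fy=3))
```

```text
t 10.325 q [ 0.765  0.378 -0.15   0.    -1.041  0.536] tcp [0.582  0.2932 0.1448] F [-0.66 -0.26 -2.35] gap 0.0615 x [ 0.964 -0.266  0.001] z [ 0.001  0.001 -1.   ]
shift mm [-0.4  1.1  7.8]
```

View pics/s6.png

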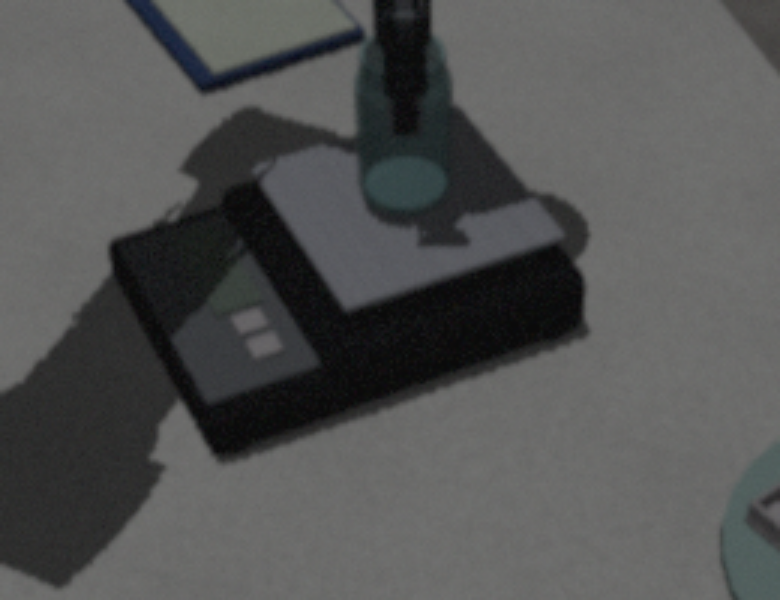

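The jar is hanging just above the middle of the pan and still shows its full weight. I'll lower it in small steps and watch the force.

Emit:
send_rows(targets="1 0 0 1.5 0;1 0 0 3 0;1 0 0 4.5 0;1 0 0 5.5 0;1 0 0 6.5 0;1 0 0 6.5 0;1 0 0 6.5 0")

```text
time: 11.25
eef_pos: [0.5817, 0.293, 0.1377]
tcp_rot: [3.113, -0.421, 0.0]
ft_force: [-0.0, -0.1, -3.2]
finger_gap: 0.0617
```

Emit:
send_rows(targets="1 0 0 0.5 0;1 0 0 1 0;1 0 0 1.5 0;1 0 0 1.5 0;1 0 0 1.5 0")

```text
time: 11.88
eef_pos: [0.5818, 0.293, 0.1363]
tcp_rot: [-3.113, 0.421, -0.0]
ft_force: [-0.2, 0.3, -2.1]
finger_gap: 0.062
```

Emit:
send_rows(targets="1 0 0 0.5 0;1 0 0 1 0;1 0 0 1 0;1 0 0 1 0")

```text
time: 12.38
eef_pos: [0.5818, 0.293, 0.1353]
tcp_rot: [-3.113, 0.421, -0.0]
ft_force: [0.3, -0.3, -0.3]
finger_gap: 0.0617
```

Emit:
send_rows(targets="1 0 0 0.5 0;1 0 0 1 0;1 0 0 1 0;1 0 0 1 0")

```text
time: 12.88
eef_pos: [0.5818, 0.293, 0.1343]
tcp_rot: [-3.113, 0.421, -0.0]
ft_force: [0.0, -0.7, 0.6]
finger_gap: 0.0617
```

The pan now carries the full weight and the wrist reads about 0 N. Releasing.

Emit:
send_rows(targets="0.3 0 0 0 0;0 0 0 0 0;-0.3 0 0 0 0;-0.5 0 0 0 0;-0.7 0 0 0 0;-0.9 0 0 0 0;-1 0 0 0 0;-1 0 0 0 0;-1 0 0 0 0")

```text
time: 14.0
eef_pos: [0.5817, 0.293, 0.1342]
tcp_rot: [-3.113, 0.421, -0.0]
ft_force: [0.7, 0.6, 0.5]
finger_gap: 0.0854
```

Run:
```python
from h import *
st()
im=vision.capture("wrist")[:,:,::-1];cv2.imwrite("pics/w7.png",im)
```

```text
t 14.0 q [ 0.766  0.387 -0.163 -0.    -1.021  0.537] tcp [0.5817 0.293  0.1342] F [0.67 0.63 0.52] gap 0.0854 x [ 0.964 -0.266  0.   ] z [ 0.  0. -1.]
```

View pics/w7.png

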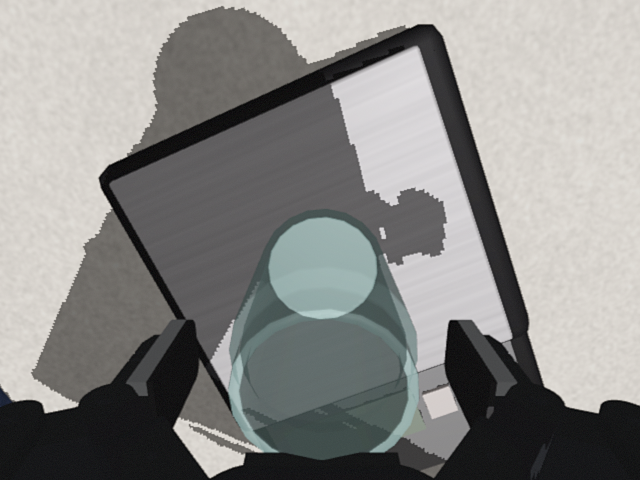

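The jar stands free between the open jaws (rim centre near (323,385), clear on both sides). I'll rise straight up and then move away for a final look.

Emit:
send_rows(targets="-1 0 0 -10 0;-1 0 0 -30 0;-1 0 0 -60 0;-1 0 0 -95 0;-1 0 0 -125 0;-1 0 0 -140 0;-1 0 0 -140 0;-1 0 0 -140 0")

```text
time: 15.05
eef_pos: [0.5811, 0.2927, 0.2727]
tcp_rot: [3.112, -0.421, -0.003]
ft_force: [0.4, 0.5, -0.8]
finger_gap: 0.0853
```

Emit:
send_rows(targets="-1 0 30 0 0;-1 0 70 0 0;-1 0 120 0 0;-1 0 170 0 0;-1 0 215 0 0;-1 0 240 0 0;-1 0 250 0 0;-1 0 250 0 0;-1 0 250 0 0")

```text
time: 16.18
eef_pos: [0.5157, 0.0528, 0.2738]
tcp_rot: [3.113, -0.42, -0.001]
ft_force: [0.4, 0.3, 0.7]
finger_gap: 0.0856
```

Run:
```python
from h import *
st()
for n in("scene","side"):
    Q=vision.camera_params(n)
    im=vision.capture(n)[:,:,::-1].copy();cv2.imwrite(f"pics/{n}8.png",im)
    im=im.astype(int);m=((im[...,1]-im[...,2]>10)).astype(np.uint8)
    k,l,s,ce=cv2.connectedComponentsWithStats(cv2.morphologyEx(m,cv2.MORPH_OPEN,np.ones((3,3))))
    for i in range(1,k):
        if 120<s[i,4]<1500:
            x,y,w,h=s[i,:4];u=(x+(w-1)/2,y+(h-1)/2);print(n,s[i],"pan z",onz(Q,*u,.081).round(4),"bench",onz(Q,*u,.004).round(4))
```

```text
t 16.175 q [ 0.481  0.069 -0.25  -0.    -1.252  0.822] tcp [0.5157 0.0528 0.2738] F [0.41 0.34 0.68] gap 0.0856 x [ 0.964 -0.265 -0.   ] z [-0. -0. -1.]
scene [616 115  24  17 346] pan z [0.1259 0.6594 0.081 ] bench [0.0436 0.7145 0.004 ]
scene [262 229  26  22 467] pan z [ 0.5001 -0.0823  0.081 ] bench [ 0.4511 -0.0932  0.004 ]
scene [461 280  31  27 655] pan z [0.5818 0.292  0.081 ] bench [0.5402 0.3144 0.004 ]
scene [209 298  15  14 179] pan z [ 0.6448 -0.168   0.081 ] bench [ 0.6088 -0.1865  0.004 ]
side [ 55  25  27  30 532] pan z [0.122  0.6974 0.081 ] bench [0.0988 0.8354 0.004 ]
side [ 38  60  18  12 140] pan z [0.0741 0.6082 0.081 ] bench [0.0456 0.7363 0.004 ]
side [301  97  13  17 170] pan z [0.5672 0.2994 0.081 ] bench [0.5942 0.3927 0.004 ]
side [486 179  64  48 766] pan z [ 0.8303 -0.0662  0.081 ] bench [ 0.8869 -0.0142  0.004 ]
side [295 286  35  29 786] pan z [ 0.4376 -0.1357  0.081 ] bench [ 0.4499 -0.0914  0.004 ]
side [415 311  19  17 272] pan z [ 0.5817 -0.2188  0.081 ] bench [ 0.6103 -0.184   0.004 ]
```

View pics/scene8.png

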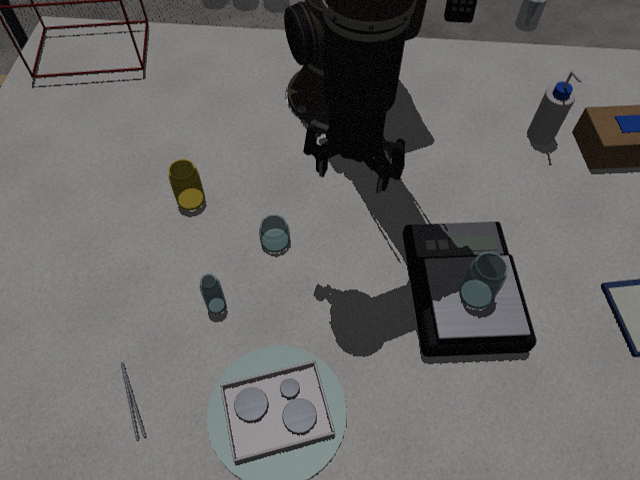

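View pics/side8.png

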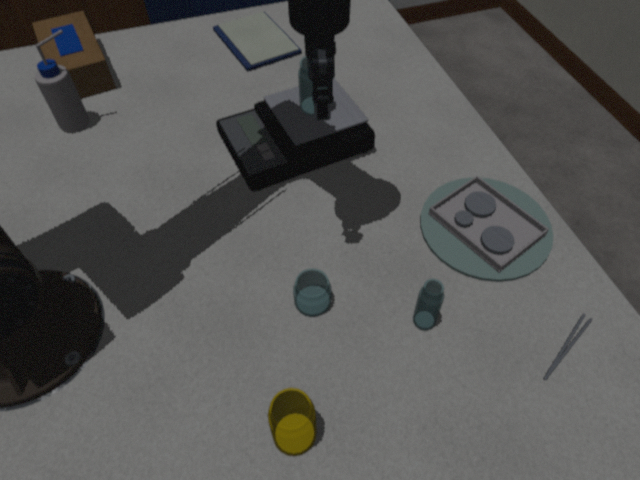

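The scene view puts the jar's floor at (477,293), standing upright at (0.582, 0.292), which is the pan centre to within 1–2 mm. The bystanders' pixels haven't changed and the arm is clear. I'll hand it in.

```bash
python3 -c "
from plant import job
print(job.sign_off())"
```

```text
the job is handed in; nothing more can be done
None
```

The large jar is standing upright on the middle of the balance's pan, and the job is handed in at about 16.3 s of the 38 s allowed.

- **Grip and carry:** I gripped the jar's straight wall at 27 N, and the gap read 62 mm, matching the jar. The wrist reading while carrying was about 2.4–2.8 N, so it weighs roughly 250–290 g.
- **Setting down:** I lowered it in steps of 1 mm or less until the wrist read about 0 N, so the pan was carrying the full weight. The upward push on the tool at that point was at most about 0.6 N, close to the sensor noise. Then I opened the jaws, rose straight up and moved away.
- **Final position:** The last scene picture puts the jar at (0.582, 0.292). The pan centre measured about (0.581, 0.292), from three views that differed by 2–4 mm.
- **Bystanders:** The short and narrow jars are at the same pixels as at the start in both views. The yellow look-alike also looks unmoved.

One check failed: the arm hid most of the placed jar in the last side picture, so its final position rests on the scene view alone. The wrist picture taken just after release shows the jar upright and clear of both jaws.

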